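# Offer a cast tension arm up to its drilling fixture

### The arm

A 7-joint arm with a two-finger parallel gripper is mounted at the origin on the work surface. World frame = base frame: x ahead of the robot, y to its left, z up, the work surface at z = 0. Lengths are in m, angles in rad, forces in N, time in s.
With the tool pointing down it reaches from about 0.35 to 0.9 m from the base axis. Payload 19.9 kg.
Tool frame: the origin (TCP) lies at the very end of the fingers, on their centre line; the grasp point (between the pads) lies behind it (r.pinch_z is the z of the grasp point in the tool frame, in m); z points along the fingers, y is the line along which they close (so a half turn about z gives the same grasp; the last joint's range is limited). The gripper opens to 94 mm and grips with 3 to 60 N. Pads are 16 mm wide; open, the fingers measure 119 mm over their backs; the gripper's body (75 mm by 177 mm) begins 78 mm behind the grasp point.
Start: joints at [1.175, 0.417, -0.01, 1.614, 0.005, 1.111, -0.053], TCP at [0.217, -0.586, 0.205] pointing down, gripper open.
Joint ranges: [-2.81, 2.81], [-0.39, 2.02], [-1.27, 1.25], [0.06, 2.57], [-1.19, 4.33], [0.19, 2], [-2.82, 2.82]. Speed limits (rad/s): [1.89, 1.89, 2.39, 2.39, 3.01, 3.01, 3.01].

### API

Orientations are given as a unit quaternion [x, y, z, w].
In Python, from cell import r, optics gives the robot as it stands. The module is installed in compiled form; this text tells all that it offers.
- The arm moves only by the tool move_arm, never from a script. Its argument "deltas" is a list of rows, each a list of 7 numbers: the shift along the tool's x, y, z in m, then the turn, a rotation vector about the tool's x, y, z in rad, then the finger opening in m, from 0 to 0.094. A call has 1 to 10 rows; each row is the pose to reach, as a shift and turn from the pose commanded when the call began, along the tool's axes at that moment; what a row does not reach only later rows make up. A row lasts 1/10 s, in which the tool goes at most 50 mm and 8.59 degrees, less where a joint would pass 70% of its speed; a pose out of reach is approached as far as the arm can. A call with a gripper value outside its range is refused whole. The fingers move at their own pace and stop on an object; "grip_force" is the grip in N (left out, the last holds). Time passes only in rows, so rows that repeat a pose let the fingers close. It gives the time, the measured TCP pose, the force, the opening and the grip force at its end, in the units of the state.
- r.state(): the state, without advancing time (a new reading comes with each control period).
- optics.get_image(name): name is "scene" or "top" or "wrist"; returns the picture (400x640x3 uint8, red, green, blue); there is no depth.
- optics.calibration(name): a dict with "mtx" (3x3 intrinsics, pixels), "eye" and "rotation" of the camera in the world; the wrist camera has in their place "hand_eye" (4x4, takes a point from camera to tool coordinates, whose origin is the TCP and whose axes are the flange's). Camera axes: x right, y down, z forward; pixel columns grow to the right and rows downward; lengths in m; the calibration is good to about 2 mm. A picture is of the moment at which its call begins: read the wrist's pose just before it. calibration takes no time and is no camera call.
- r.sign_off(): hands the job in; it is judged then, once.
The state is a dict: "t": time; "joint_positions": joint angles; "joint_velocities": joint speeds; "joint_torque": joint torques, N m; "ee_pos": TCP position; "eef_rot": TCP orientation; "force": force on the tool from outside, world axes, zero at the start; "ft_torque": the same for the moment, N m; "gripper_width": finger opening in m; "grasp_force": force on a finger pad.
Only numpy, scipy, OpenCV 4.12 (cv2) and the standard library are available. Lean on these libraries where they do the work, as an engineer would, in place of code of your own. Each camera call takes 0.05 s, during which the arm holds its last target. There are 200 camera calls.

### The job

Turn the red wing knob on the drilling fixture anticlockwise (seen from above) until its clamp finger has swung aside to the stop and the nest is open. Then pick up the cast-iron tension arm by its balance point, keep it level, and bring it over the fixture without knocking it: big boss straight above the thick post, small eye straight above the thin pin, about 3 cm clear above the post. Finish while still holding it there, level and still, so that I can oil the locators underneath, and leave everything else on the bench where it lies.

Things in the scene. Friction and masses are not known exactly. Their poses are not given: they have to be found in the camera images.
- jig: Drilling fixture, bolted down: dark steel plate 290 mm (x) by 150 mm (y -60 to +90), 20 mm thick; all of it below 107 mm. Origin: underside, on the nest line. Nest along x at y = 0: thick post at x = -80 on a 50 mm seat, thin pin at x = +120 on a 28 mm seat (seats 32 mm above the bench), support stud 16 mm wide, 41 mm high at x = +40. Clamp pillar at x = +40, y = +62.
- jig_post (a point): Top of the thick locating post (20 mm diameter, pointed nose, bright steel), 58 mm above the bench; axes as the fixture's.
- jig_pin (a point): Top of the thin locating pin (9 mm diameter, pointed nose, bright steel), 54 mm above the bench.
- clamp (a joint): Turn of the clamp; wing knob and steel finger are one piece on a vertical pillar. 0 = finger along the fixture's -y, across the nest (closed); grows anticlockwise from above to the stop at 1.57 rad, finger along the fixture's +x, beside the nest (open). Starts at 0 to 0.4; light friction (0.06 N m); stays where left.
- clamp_grip (a point): Grip point of the red wing knob, on its vertical axis, 97 mm above the bench. The wing is a bar 60 mm long, 14 mm thick, 26 mm tall (80 to 106 mm above the bench), its length along the clamp finger below it. The point turns with the knob: y along the wing; pinch from above along its x. The finger's top is 70 mm above the bench.
- clamp_tip (a point): Middle of the clamp finger's end, 66 mm from the knob's axis, 65 mm above the bench; the finger is 20 mm wide, 10 mm thick, with a brass pad under its end.
- lever: Tension arm, dark cast iron, loose, 0.63 to 0.85 kg, 242 mm long. Big boss (52 mm diameter, 34 high, bore 24) at its -x end, small eye (28 diameter, 28 high, bore 11) at +x, bores 200 mm apart; straight web 14 wide, 16 tall (9 to 25 above the underside), pinched across the 14 mm; round 20 mm lug 70 mm from balance towards the eye. Origin: underside level, straight below the balance point; z up.
- lever_balance (a point): Balance point (centre of mass): inside the web, 63 mm from the boss's bore towards the eye, 17 mm above the underside.
- lever_boss (a point): Centre of the boss's bore at the underside, 63 mm from the balance point.
- lever_eye (a point): Centre of the eye's bore at the underside, 137 mm from the balance point.
- bush: Bystander: plain brass bush standing on the bench between fixture and arm, 26 mm diameter, 25 mm high. Origin under its centre.
- slip_bush: Bystander: steel bush, 26 mm diameter, 20 mm high, standing loose on the fixture's plate near the thick post, about x = -118 mm, y = +45 mm of the fixture. Origin under its centre.
- oilcan: Bystander: green oil can, 72 mm diameter, 170 mm high with its thin spout. Origin under its centre.
- hammer: Bystander: hammer with a wooden handle, 260 mm long, 30 mm high, lying along its x. Origin under its middle.
- wrench: Bystander: steel spanner, 200 mm long, 8 mm high, lying along its x. Origin under its middle.
- file: Bystander: flat file with a wooden handle, 320 mm long, 24 mm high, lying along its x. Origin under its middle.
- knife_blank: Bystander: bare steel knife blank, 280 mm long, 34 mm wide, 4 mm thick, lying along its x. Origin under the heel of the blade.
Not all that is in view belongs to the job. Leave any blue or purple look-alike of the lever alone.

How it is judged:
By the outcome, as a careful person would: the job done as asked, in the order asked, and still so for the second after the job is handed in, while the arm keeps its last pose, push and grip.
It also fails if it takes over 54 s, if anything falls off the work surface, if the arm or the gripper's body presses on something with over 40 N, if the wrist force passes 120 N, or if a joint passes its speed limit or range.

## Working session

There is one attempt and no reset: what is moved stays moved. The work goes in short steps, Python scripts to look and compute and a tool call to move; the robot and the scene stay as the last step left them, time stands still between calls to the robot, and variables do not carry over. Pictures are saved under pics/ and viewed, at most 10 in all, crops included, and the job is handed in when it is done.

Besides the shell and the picture viewer there is one more tool, called by a JSON object that holds its "name" and its "arguments". move_arm: Moves the arm, as the interface text tells. Its arguments: {"type":"object","properties":{"deltas":{"type":"array","items":{"type":"array","items":{"type":"number"}}},"grip_force":{"type":"number"}},"required":["deltas"]}

```bash
mkdir -p pics
cat > h.py <<'E'
import numpy as np, cv2
from cell import r, optics
from scipy.spatial.transform import Rotation as R
def cam(name, st=None):
    c=optics.calibration(name); K=np.array(c["mtx"])
    if name=="wrist":
        st=st or r.state(); H=np.array(c["hand_eye"]); Q=R.from_quat(st["eef_rot"]).as_matrix()
        return K, np.array(st["ee_pos"])+Q@H[:3,3], Q@H[:3,:3]
    return K,np.array(c["eye"]),np.array(c["rotation"])
def ray(c,p):
    K,e,Rm=c; d=Rm@np.linalg.inv(K)@np.array([p[0],p[1],1.]); return e,d/np.linalg.norm(d)
def onz(c,p,z):
    e,d=ray(c,p); return e+d*(z-e[2])/d[2]
def tri(obs):
    A=np.zeros((3,3));b=np.zeros(3)
    for c,p in obs:
        e,d=ray(c,p);M=np.eye(3)-np.outer(d,d);A+=M;b+=M@e
    x=np.linalg.solve(A,b); 
    return x,[np.linalg.norm(np.cross(x-ray(c,p)[0],ray(c,p)[1])) for c,p in obs]
def proj(c,X):
    K,e,Rm=c; v=K@(Rm.T@(np.array(X)-e)); return v[:2]/v[2]
def save(im,fn,box=None,s=1):
    im=np.asarray(im)[:,:,::-1]
    if box: x0,y0,x1,y1=box; im=im[y0:y1,x0:x1]
    cv2.imwrite(fn,cv2.resize(im,None,fx=s,fy=s,interpolation=cv2.INTER_CUBIC))
E
python3 - <<'E'
from h import *
print(r.state(), r.pinch_z)
for n in("scene","top"):
    im=optics.get_image(n); np.save(n+".npy",im); save(im,f"pics/{n}.png",None,1.25)
    c=cam(n); print(n,c[0].tolist(),c[1].round(3),c[2].round(3).tolist())
print(optics.calibration("wrist"))
E
```

```text
{'t': 0.0, 'joint_positions': array([ 1.17549761,  0.41798899, -0.01031941,  1.61413534,  0.0047173 ,
        1.11071297, -0.05300017]), 'joint_velocities': array([ 0.00060602, -0.000806  ,  0.00092994, -0.00039315, -0.00191804,
        0.00025722,  0.00209875]), 'joint_torque': array([-1.25566298e-04, -8.51265764e+01,  6.39254060e-01, -4.25996196e+01,
       -4.88306105e-02,  1.86726137e-02,  1.92930702e-04]), 'ee_pos': array([ 0.21640623, -0.58594992,  0.20483217]), 'eef_rot': array([ 9.84391192e-01,  1.75993204e-01, -1.56302537e-04, -5.90177708e-04]), 'force': array([0.37662507, 0.31902304, 0.86476847]), 'ft_torque': array([ 0.06943861,  0.01139045, -0.02377209]), 'grasp_force': 0.0, 'gripper_width': 0.09379180727806594} -0.0188
scene [[369.61009449559407, 0.0, 323.0191583850338], [0.0, 369.61009449559407, 195.39098774638288], [0.0, 0.0, 1.0]] [1.222 0.54  1.111] [0.388, 0.854, -0.32, -0.134]
top [[361.24245084957187, 0.0, 319.2820116196168], [0.0, 361.24245084957187, 200.5032474842692], [0.0, 0.0, 1.0]] [ 0.415 -0.081  1.439] [0.714, -0.698, 0.033, -0.042]
{'mtx': array([[331.47780639,   0.        , 322.02388046],
       [  0.        , 331.47780639, 197.82425385],
       [  0.        ,   0.        ,   1.        ]]), 'hand_eye': array([[ 8.82926653e-05, -9.74261387e-01, -2.25421256e-01,
         6.61186243e-02],
       [ 9.99999747e-01,  2.45287087e-04, -6.68442263e-04,
         1.21030168e-03],
       [ 7.06530410e-04, -2.25421140e-01,  9.74261161e-01,
        -1.78506849e-01],
       [ 0.00000000e+00,  0.00000000e+00,  0.00000000e+00,
         1.00000000e+00]])}
```

View pics/top.png

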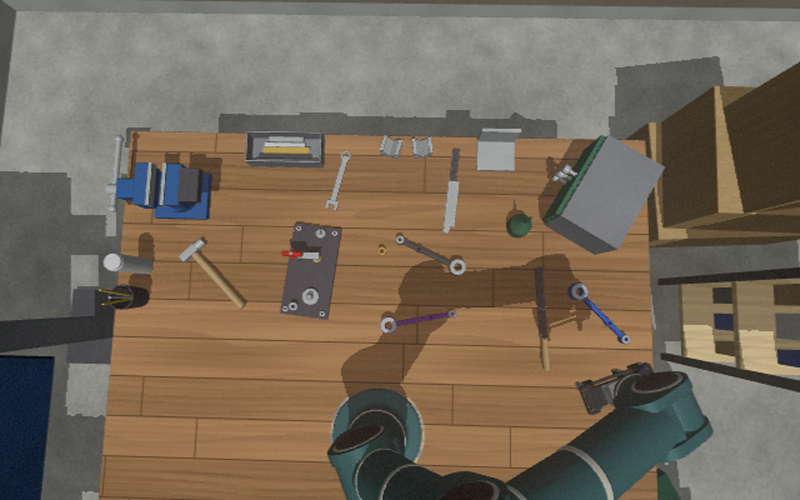

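View pics/scene.png

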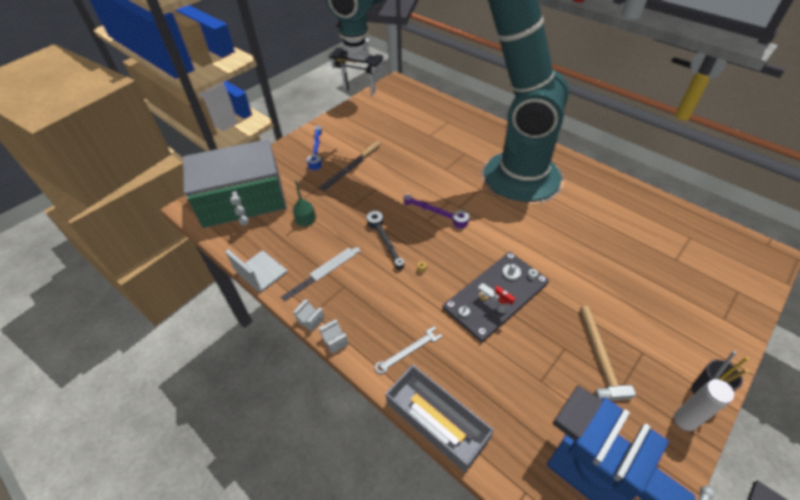

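The top view (1.25x) shows the fixture with its post at about (310,297), pin at (320,232) and red wing at (292,253). The lever's boss is at (457,267) and its eye at (400,239), with the brass bush at (382,251). The scene view shows the same layout. The purple and blue arms are look-alikes.

```bash
sed -i 's/np.array(c\["rotation"\])$/R.from_quat(c["rotation"]).as_matrix()/' h.py
python3 - <<'E'
from h import *
c=cam("top"); s=cam("scene")
for n,p,z in [("post",(310,297),.058),("pin",(320,232),.054),("red",(292,253),.106),("boss",(457,267),.034),("eye",(400,239),.028),("bush",(382,251),.025),("slip",(292,307),.04)]:
    X=onz(c,np.array(p)/1.25,z); print(n,X.round(3), "scene px*1.25",(proj(s,X)*1.25).round(0))
st=r.state();print(R.from_quat(st["eef_rot"]).as_matrix().round(3))
a=cv2.resize(np.load("top.npy")[170:265,215:385],None,fx=4,fy=4,interpolation=cv2.INTER_CUBIC)
save(a,"pics/topc.png")
E
```

```text
post [0.412 0.208 0.058] scene px*1.25 [511. 263.]
pin [0.614 0.187 0.054] scene px*1.25 [462. 304.]
red [0.541 0.257 0.106] scene px*1.25 [502. 290.]
boss [ 0.516 -0.241  0.034] scene px*1.25 [374. 215.]
eye [ 0.601 -0.062  0.028] scene px*1.25 [398. 260.]
bush [ 0.562 -0.006  0.025] scene px*1.25 [420. 263.]
slip [0.38  0.266 0.04 ] scene px*1.25 [533. 270.]
[[ 0.938  0.346 -0.   ]
 [ 0.346 -0.938  0.001]
 [-0.    -0.001 -1.   ]]
```

View pics/topc.png

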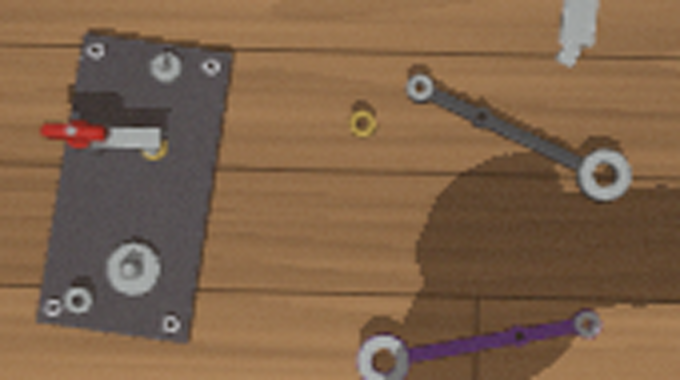

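The crop (4x, offset 215,170) shows the pin at (167,63), the post at (132,265) and the wing centre at (72,131), with the clamp finger lying across the nest. The lever's eye is at (420,87) and its boss at (604,174). I'll move above the bench for wrist views.

{"name": "move_arm", "arguments": {"deltas": [[0.434,-0.358,-0.095,0,0,0.353,0.06],[0.434,-0.358,-0.095,0,0,0.353,0.06],[0.434,-0.358,-0.095,0,0,0.353,0.06],[0.434,-0.358,-0.095,0,0,0.353,0.06],[0.434,-0.358,-0.095,0,0,0.353,0.06],[0.434,-0.358,-0.095,0,0,0.353,0.06],[0.434,-0.358,-0.095,0,0,0.353,0.06],[0.434,-0.358,-0.095,0,0,0.353,0.06],[0.434,-0.358,-0.095,0,0,0.353,0.06],[0.434,-0.358,-0.095,0,0,0.353,0.06]]}}

```text
t: 1.1
ee_pos: [0.4638, -0.1604, 0.2887]
eef_rot: [1.0, 0.0, -0.0, 0.0]
force: [-0.1, -0.6, 0.3]
gripper_width: 0.06
grasp_force: 0.0
```

{"name": "move_arm", "arguments": {"deltas": [[0.036,-0.06,-0.011,0,0,0,0.06],[0.036,-0.06,-0.011,0,0,0,0.06],[0.036,-0.06,-0.011,0,0,0,0.06],[0.036,-0.06,-0.011,0,0,0,0.06]]}}

```text
t: 1.5
ee_pos: [0.4991, -0.1026, 0.2989]
eef_rot: [1.0, 0.001, -0.0, -0.0]
force: [0.1, -0.4, 1.2]
gripper_width: 0.0601
grasp_force: 0.0
```

Run:
```python
from h import *
import pickle
st=r.state(); im=optics.get_image("wrist"); pickle.dump((st,im),open("w1.pkl","wb")); print(st["ee_pos"],np.abs(st["joint_velocities"]).max())
```

```text
[ 0.49906073 -0.10258457  0.29892314] 0.021276516554014833
```

{"name": "move_arm", "arguments": {"deltas": [[0,-0.04,0,0,0,0,0.06],[0,-0.09,0,0,0,0,0.06],[0,-0.14,0,0,0,0,0.06],[0,-0.19,0,0,0,0,0.06],[0,-0.22,0,0,0,0,0.06],[0,-0.22,0,0,0,0,0.06],[0,-0.22,0,0,0,0,0.06],[0,-0.22,0,0,0,0,0.06]]}}

```text
t: 2.35
ee_pos: [0.4993, 0.1158, 0.2991]
eef_rot: [1.0, -0.001, -0.0, 0.0]
force: [-0.3, -0.3, -0.1]
gripper_width: 0.06
grasp_force: 0.0
```

Run:
```python
from h import *
import pickle
st=r.state(); im=optics.get_image("wrist"); pickle.dump((st,im),open("w2.pkl","wb")); print(st["ee_pos"],np.abs(st["joint_velocities"]).max())
im1=pickle.load(open("w1.pkl","rb"))[1]
save(np.vstack([im1[:240],im[:240]]),"pics/w12.png",None,1.25)
```

```text
[0.49930179 0.11578539 0.29910558] 0.004268669250078324
```

View pics/w12.png

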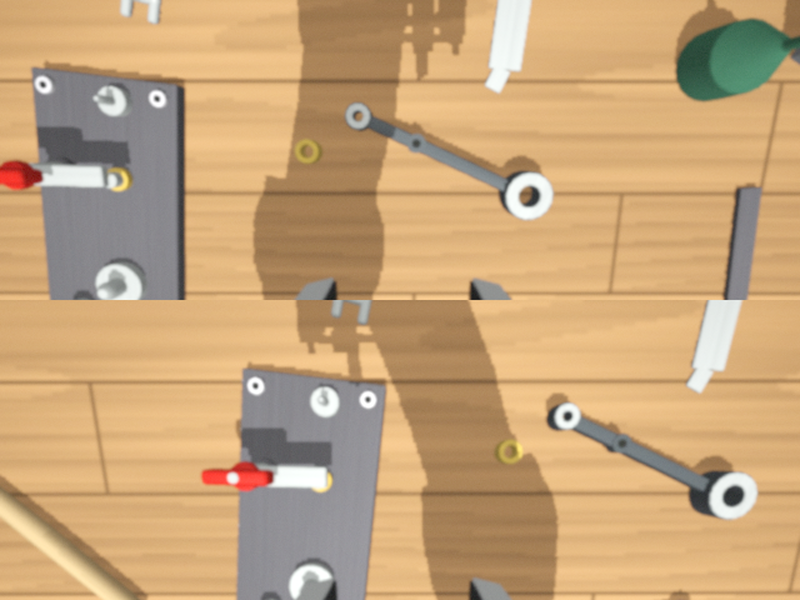

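Upper half is view 1 (TCP y=-0.10), lower half is view 2 (y=+0.12). In both the fixture, clamp, lever and bush are visible. The cap of the wing is at (233,178) in view 2. I'll enlarge for accurate pixels.

Run:
```python
from h import *
import pickle
i1=pickle.load(open("w1.pkl","rb"))[1];i2=pickle.load(open("w2.pkl","rb"))[1]
save(np.hstack([i1[50:240,0:155],i2[50:240,180:325]]),"pics/fx.png",None,2.6)
save(np.vstack([i1[76:180,260:460],i2[74:178,425:625]]),"pics/lv.png",None,2.8)
```

```text
(no output)
```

View pics/fx.png

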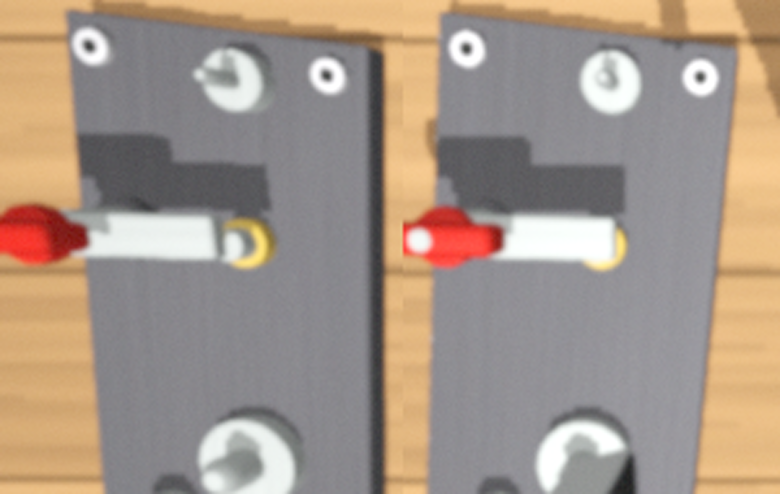

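View pics/lv.png

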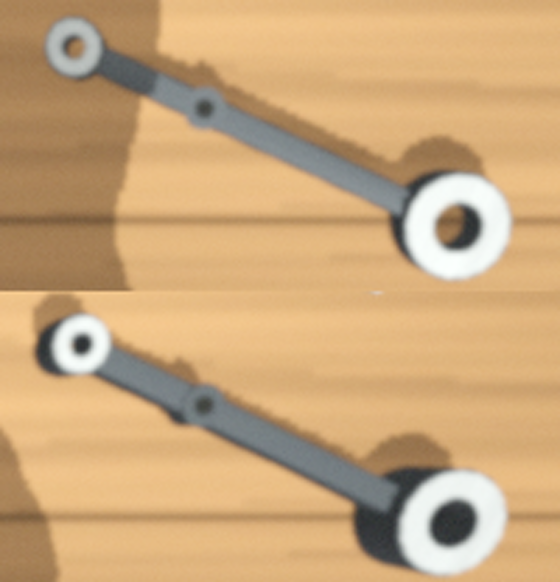

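The enlarged crops gave these positions: in view 1 the pin nose is at (199,75), post nose (206,478), eye (75,47) and boss (457,226). In view 2 the pin nose is at (605,76), eye (81,344), boss (452,522) and knob cap (419,240).

Run:
```python
from h import *
import pickle
c1=cam("wrist",pickle.load(open("w1.pkl","rb"))[0]);c2=cam("wrist",pickle.load(open("w2.pkl","rb"))[0]);t=cam("top")
def T(n,*o):
    x,e=tri(o); print(n,x.round(4),np.round(e,4)); return x
pin=T("pin",(c1,(76.5,78.8)),(c2,(257.7,79.2)))
T("pin+top",(c1,(76.5,78.8)),(c2,(257.7,79.2)),(t,(256.75,185.75)))
T("pinseat",(c1,(89.6,80.8)),(c2,(259.6,81.5)))
T("post",(c1,(79.2,233.8)),(t,(248,236.25)))
T("postseat",(c1,(95.4,230)),(c2,(249.2,228.5)))
T("scrA",(c1,(35,67.7)),(c2,(204.2,68.8)));T("scrB",(c1,(126.2,79.2)),(c2,(294.6,79.6)))
T("cap",(c2,(186.2,142.3)),(t,(232.5,202.75))); print(onz(c2,(186.2,142.3),.107))
e=T("eye",(c1,(286.8,92.8)),(c2,(453.9,92.9)));b=T("boss",(c1,(423.2,156.7)),(c2,(586.4,156.4)))
for c,pe,pb in((c1,(286.8,92.8),(423.2,156.7)),(c2,(453.9,92.9),(586.4,156.4))):
    E=onz(c,pe,.028);B=onz(c,pb,.034);d=E-B;print(E.round(4),B.round(4),np.hypot(*d[:2]),np.arctan2(d[1],d[0]))
for p in((76.5,78.8),(79.2,233.8)):print(onz(c1,p,.056))
```

```text
pin [0.6146 0.1924 0.0571] [0.0002 0.0002]
pin+top [0.613  0.1863 0.0655] [0.0005 0.0046 0.0049]
pinseat [0.6152 0.1951 0.0299] [0. 0.]
post [0.4206 0.2072 0.0726] [0.0037 0.0037]
postseat [0.4156 0.2189 0.0289] [0.0015 0.0015]
scrA [0.6316 0.2669 0.024 ] [0.0001 0.0001]
scrB [0.6179 0.1506 0.0252] [0.0001 0.0001]
cap [0.5415 0.2629 0.108 ] [0.0025 0.0025]
[0.54306184 0.26526519 0.107     ]
eye [ 0.6011 -0.0569  0.0254] [0. 0.]
boss [ 0.5191 -0.2381  0.0333] [0. 0.]
[ 0.6009 -0.0571  0.028 ] [ 0.5191 -0.2379  0.034 ] 0.19842034836560477 1.1458945911790108
[ 0.6009 -0.0559  0.028 ] [ 0.5191 -0.2375  0.034 ] 0.19923165097211007 1.147605023027197
[0.61459171 0.19317438 0.056     ]
[0.4177431  0.22234071 0.056     ]
```

{"name": "move_arm", "arguments": {"deltas": [[0.044,-0.15,0.12,0,0,-1.526,0.05],[0.044,-0.15,0.12,0,0,-1.526,0.05],[0.044,-0.15,0.12,0,0,-1.526,0.05],[0.044,-0.15,0.12,0,0,-1.526,0.05],[0.044,-0.15,0.12,0,0,-1.526,0.05],[0.044,-0.15,0.12,0,0,-1.526,0.05],[0.044,-0.15,0.12,0,0,-1.526,0.05],[0.044,-0.15,0.12,0,0,-1.526,0.05],[0.044,-0.15,0.12,0,0,-1.526,0.05],[0.044,-0.15,0.12,0,0,-1.526,0.05]]}}

```text
t: 3.4
ee_pos: [0.5436, 0.2661, 0.1791]
eef_rot: [0.73, 0.683, -0.0, 0.0]
force: [0.0, -0.3, 0.4]
gripper_width: 0.0506
grasp_force: 0.0
```

{"name": "move_arm", "arguments": {"deltas": [[0,0,0.01,0,0,-0.03,0.05],[0,0,0.02,0,0,-0.03,0.05],[0,0,0.02,0,0,-0.03,0.05],[0,0,0.02,0,0,-0.03,0.05]]}}

```text
t: 3.8
ee_pos: [0.5428, 0.2675, 0.1589]
eef_rot: [0.722, 0.692, -0.0, -0.0]
force: [0.6, -0.3, -0.5]
gripper_width: 0.0496
grasp_force: 0.0
```

Run:
```python
from h import *
import pickle
st=r.state(); im=optics.get_image("wrist"); pickle.dump((st,im),open("w3.pkl","wb")); print(st["ee_pos"],R.from_quat(st["eef_rot"]).as_matrix()[:,0],st["joint_positions"])
save(im,"pics/w3.png",None,1.25)
```

```text
[0.54284743 0.26750706 0.15887669] [ 4.23182114e-02  9.99104117e-01 -3.65117346e-04] [ 0.07926388  0.55306477 -0.80278029  1.68934405  0.44000972  1.09014172
 -0.89995174]
```

View pics/w3.png

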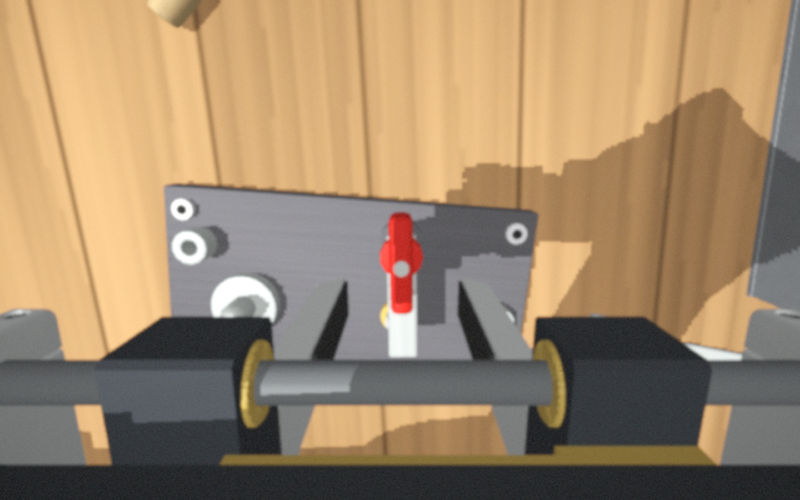

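The wing is upright and centred between the fingers, with the cap at (401,269), which projects right onto the tool axis. I'll descend and pinch.

{"name": "move_arm", "arguments": {"deltas": [[0,0,0.03,0,0,0,0.05],[0,0,0.055,0,0,0,0.05],[0,0,0.07,0,0,0,0.05],[0,0,0.078,0,0,0,0.05],[0,0,0.078,0,0,0,0.05],[0,0,0.078,0,0,0,0.0],[0,0,0.078,0,0,0,0.0],[0,0,0.078,0,0,0,0.0],[0,0,0.078,0,0,0,0.0],[0,0,0.078,0,0,0,0.0]], "grip_force": 15}}

```text
t: 4.85
ee_pos: [0.5423, 0.2684, 0.0822]
eef_rot: [0.721, 0.693, -0.0, -0.0]
force: [-20.7, -2.1, 24.0]
gripper_width: 0.0143
grasp_force: 17.7
```

{"name": "move_arm", "arguments": {"deltas": [[0,-0.0006,-0.001,0,0,0,0.0],[0,-0.0006,-0.001,0,0,0,0.0]]}}

```text
t: 5.05
ee_pos: [0.5419, 0.2683, 0.0823]
eef_rot: [0.721, 0.693, 0.0, -0.001]
force: [-3.7, 3.8, -3.4]
gripper_width: 0.014
grasp_force: 20.6
```

{"name": "move_arm", "arguments": {"deltas": [[0,0,0,0,0,-0.06,0.0],[0,0,0,0,0,-0.15,0.0],[0,0,0,0,0,-0.25,0.0],[0,0,0,0,0,-0.35,0.0],[0,0,0,0,0,-0.45,0.0],[0,0,0,0,0,-0.55,0.0],[0,0,0,0,0,-0.65,0.0],[0,0,0,0,0,-0.7,0.0]]}}

```text
t: 5.85
ee_pos: [0.5406, 0.2679, 0.0823]
eef_rot: [0.438, 0.899, -0.001, -0.001]
force: [-12.7, -0.5, 7.1]
gripper_width: 0.0137
grasp_force: 21.4
```

Run:
```python
from h import *
st=r.state(); print(st)
```

```text
{'t': 5.85, 'joint_positions': array([ 0.13523912,  0.70401047, -0.90266299,  1.74482964,  0.63827813,
        1.0178234 , -0.34107968]), 'joint_velocities': array([ 0.06038048,  0.04425035, -0.09718301,  0.00073436,  0.07510994,
        0.04022035,  0.39322073]), 'joint_torque': array([  2.37950653, -85.00486135, -18.99582624, -37.95594335,
         2.88265519,  -2.69904457,  -0.13022976]), 'ee_pos': array([0.54063039, 0.26793788, 0.08227831]), 'eef_rot': array([ 4.37656892e-01,  8.99140857e-01, -8.83750435e-04, -1.17558520e-03]), 'force': array([-12.71872038,  -0.54414975,   7.13314979]), 'ft_torque': array([-0.24240519,  3.07537857, -0.10408388]), 'grasp_force': 21.38614054012578, 'gripper_width': 0.013660509432754365}
```

{"name": "move_arm", "arguments": {"deltas": [[0.0003,-0.0004,0,0,0,-0.06,0.0],[0.0003,-0.0004,0,0,0,-0.15,0.0],[0.0003,-0.0004,0,0,0,-0.25,0.0],[0.0003,-0.0004,0,0,0,-0.35,0.0],[0.0003,-0.0004,0,0,0,-0.45,0.0],[0.0003,-0.0004,0,0,0,-0.55,0.0],[0.0003,-0.0004,0,0,0,-0.64,0.0],[0.0003,-0.0004,0,0,0,-0.7,0.0],[0.0003,-0.0004,0,0,0,-0.74,0.0],[0.0003,-0.0004,0,0,0,-0.74,0.0]]}}

```text
t: 6.85
ee_pos: [0.54, 0.2668, 0.0822]
eef_rot: [0.084, 0.996, -0.001, -0.002]
force: [-17.2, -8.6, 13.8]
gripper_width: 0.0137
grasp_force: 21.8
```

Run:
```python
from h import *
st=r.state(); print(st['joint_positions'],st["ft_torque"],st["force"]);a=R.from_quat(st["eef_rot"]).as_matrix();print(a[:,0])
```

```text
[ 0.22040075  0.78301275 -1.05240262  1.74389062  0.76305654  1.08957618
  0.3090118 ] [-1.92565003  3.81255499 -0.02253433] [-17.16608981  -8.56459437  13.76447646]
[-0.98576019  0.16813015  0.0030161 ]
```

{"name": "move_arm", "arguments": {"deltas": [[0.0003,-0.0003,-0.0003,0,0,-0.03,0.0],[0.0003,-0.0003,-0.0003,0,0,-0.05,0.0],[0.0003,-0.0003,-0.0003,0,0,-0.07,0.0],[0.0003,-0.0003,-0.0003,0,0,-0.07,0.0]]}}

```text
t: 7.25
ee_pos: [0.54, 0.2667, 0.0823]
eef_rot: [0.05, 0.999, -0.001, -0.001]
force: [-14.2, -5.5, 6.2]
gripper_width: 0.0139
grasp_force: 19.8
```

Run:
```python
from h import *
st=r.state(); print(st["ft_torque"],st["force"]);a=R.from_quat(st["eef_rot"]).as_matrix();print(np.arctan2(a[1,0],a[0,0]))
```

```text
[-1.23563873  2.91774151 -0.36928054] [-14.17732627  -5.46783167   6.23736612]
3.041509465406675
```

{"name": "move_arm", "arguments": {"deltas": [[0.0003,-0.0002,0,0,0,-0.03,0.0],[0.0003,-0.0002,0,0,0,-0.05,0.0],[0.0003,-0.0002,0,0,0,-0.05,0.0]]}}

```text
t: 7.55
ee_pos: [0.5402, 0.2666, 0.0824]
eef_rot: [0.025, 1.0, -0.001, -0.001]
force: [-9.9, -3.5, 3.0]
gripper_width: 0.0146
grasp_force: 18.9
```

Run:
```python
from h import *
st=r.state(); print(st["ft_torque"],st["force"]);a=R.from_quat(st["eef_rot"]).as_matrix();print(np.arctan2(a[1,0],a[0,0]))
```

```text
[-0.77421397  1.9941428  -0.42924759] [-9.87063599 -3.5069823   3.04873373]
3.0912144751067667
```

{"name": "move_arm", "arguments": {"deltas": [[0,0,0,0,0,0,0.05],[0,0,0,0,0,0,0.05],[0,0,0,0,0,0,0.05],[0,0,-0.02,0,0,0,0.05],[0,0,-0.06,0,0,0,0.05],[0,0.03,-0.11,0,0,0.1,0.05],[0,0.0,-0.15,0,0,0.2,0.05],[0,-0.05,-0.2,0,0,0.3,0.05],[0,-0.1,-0.22,0,0,0.4,0.05],[0,-0.12,-0.22,0,0,0.5,0.05]]}}

```text
t: 8.55
ee_pos: [0.5349, 0.1473, 0.306]
eef_rot: [0.273, 0.962, 0.001, 0.001]
force: [1.9, -0.6, -0.2]
gripper_width: 0.0501
grasp_force: 0.0
```

{"name": "move_arm", "arguments": {"deltas": [[0,0,0,0,0,0,0.05],[0,0,0,0,0,0,0.05]]}}

```text
t: 8.75
ee_pos: [0.5353, 0.1467, 0.3041]
eef_rot: [0.273, 0.962, 0.0, 0.001]
force: [-0.4, 0.8, -1.4]
gripper_width: 0.05
grasp_force: 0.0
```

Run:
```python
from h import *
import pickle
st=r.state(); im=optics.get_image("wrist"); pickle.dump((st,im),open("w4.pkl","wb")); print(st["ee_pos"],R.from_quat(st["eef_rot"]).as_matrix()[:,0],st["joint_positions"],np.abs(st["joint_velocities"]).max())
save(im,"pics/w4.png",None,1.25)
```

```text
[0.53529933 0.14669415 0.30407689] [-0.85135433  0.52458837 -0.00168726] [ 0.57946575  0.43297212 -1.19561191  1.63780149  0.4126002   1.35390516
  0.34317504] 0.051525977610829526
```

View pics/w4.png

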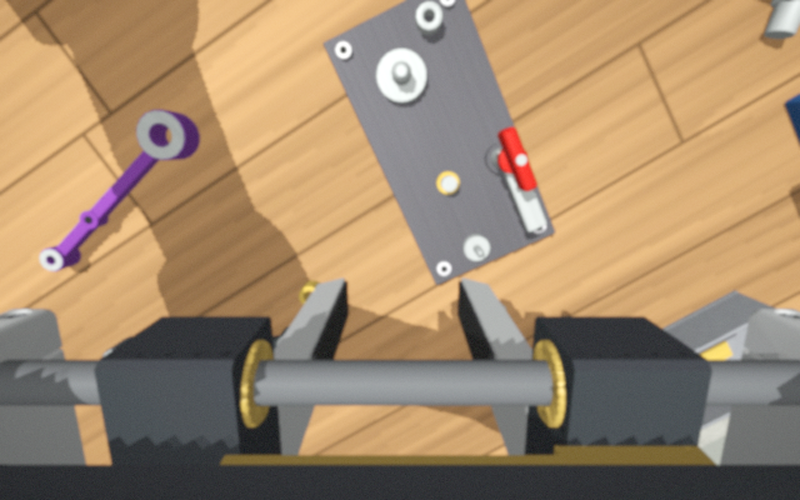

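The view shows the clamp open: the finger lies along the fixture's +x beside the nest, with wing cap at (520,159). The post nose is at (401,70) and the pin nose at (479,251). I'll refine the post and pin positions, then go to the lever.

Run:
```python
from h import *
import pickle
c1,c2,c4=[cam("wrist",pickle.load(open(f"w{i}.pkl","rb"))[0]) for i in(1,2,4)]
P=lambda a,b:(a/1.25,b/1.25)
print("post",onz(c4,P(401,70),.056),"pin",onz(c4,P(479,251),.053),"seats",onz(c4,P(402,76),.032),onz(c4,P(477,248.5),.032))
for n,o in(("post",[(c1,(79.2,233.8)),(c4,P(401,70))]),("pin",[(c1,(76.5,78.8)),(c2,(257.7,79.2)),(c4,P(479,251))])):print(n,tri(o))
k=onz(c4,P(520,159),.107);f=onz(c4,P(538,228),.07);print(k,f,np.arctan2(*(f-k)[1::-1]))
```

```text
post [0.41656212 0.21888334 0.056     ] pin [0.61319523 0.19533495 0.053     ] seats [0.41833657 0.21893448 0.032     ] [0.61598584 0.19557869 0.032     ]
post (array([0.41680331, 0.21835732, 0.06046614]), [np.float64(0.0004441860227959967), np.float64(0.00044418602279598174)])
pin (array([0.61219911, 0.19415007, 0.05359899]), [np.float64(0.0005906965541456971), np.float64(0.0012394522046792883), np.float64(0.001391090684871392)])
[0.54226843 0.26542928 0.107     ] [0.61837584 0.25728418 0.07      ] -0.10661528355327704
```

{"name": "move_arm", "arguments": {"deltas": [[-0.18,-0.274,0.154,0,0,1.443,0.05],[-0.18,-0.274,0.154,0,0,1.443,0.05],[-0.18,-0.274,0.154,0,0,1.443,0.05],[-0.18,-0.274,0.154,0,0,1.443,0.05],[-0.18,-0.274,0.154,0,0,1.443,0.05],[-0.18,-0.274,0.154,0,0,1.443,0.05],[-0.18,-0.274,0.154,0,0,1.443,0.05],[-0.18,-0.274,0.154,0,0,1.443,0.05],[-0.18,-0.274,0.154,0,0,1.443,0.05],[-0.18,-0.274,0.154,0,0,1.443,0.05]]}}

```text
t: 9.8
ee_pos: [0.5456, -0.1785, 0.1482]
eef_rot: [0.841, 0.542, 0.0, -0.001]
force: [-0.1, -0.1, 0.4]
gripper_width: 0.0499
grasp_force: 0.0
```

Run:
```python
from h import *
st=r.state();a=R.from_quat(st["eef_rot"]).as_matrix();print(st["ee_pos"],a[:,0],st["joint_positions"],np.arctan2(a[1,0],a[0,0]))
```

```text
[ 0.54562602 -0.17849975  0.1481631 ] [0.41336983 0.91056256 0.00110028] [ 0.82586008  0.4863946  -0.72995104  1.77883179  0.37264323  1.02064235
 -0.47147758] 1.14464426670821
```

{"name": "move_arm", "arguments": {"deltas": [[0,0,0.03,0,0,0,0.05],[0,0,0.05,0,0,0,0.05],[0,0,0.05,0,0,0,0.05]]}}

```text
t: 10.1
ee_pos: [0.5444, -0.1779, 0.0964]
eef_rot: [0.839, 0.544, -0.001, -0.002]
force: [1.2, -0.6, 0.0]
gripper_width: 0.0499
grasp_force: 0.0
```

Run:
```python
from h import *
import pickle
st=r.state(); im=optics.get_image("wrist"); pickle.dump((st,im),open("w5.pkl","wb")); a=R.from_quat(st["eef_rot"]).as_matrix();print(st["ee_pos"],np.arctan2(a[1,0],a[0,0]))
save(im,"pics/w5.png",None,1.25)
c=cam("wrist",st)
for n,X in(("eye",(.6010,-.0567,.028)),("bal",(.5449,-.1808,.025)),("lug",(.5737,-.117,.025)),("boss",(.5191,-.2378,.034))):print(n,proj(c,X)*1.25)
```

```text
[ 0.54437247 -0.17789589  0.09635216] 1.1513636014888837
eye [404.54842445  21.66935032]
bal [403.16688587 262.43271776]
lug [403.7676683  147.06222142]
boss [402.53772373 361.02502057]
```

View pics/w5.png

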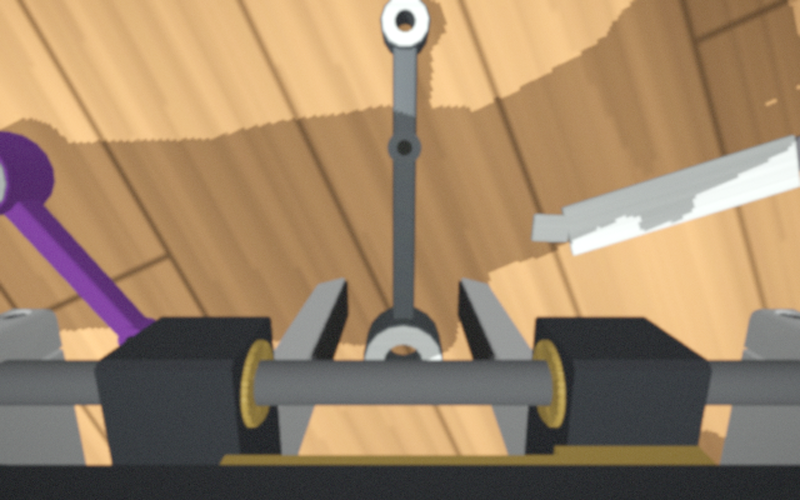

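The lever is straight below and centred: eye at (404,19) and lug at (404,147), within 3 px of prediction. Now the grasp.

{"name": "move_arm", "arguments": {"deltas": [[-0.0025,0.001,0.03,0,0,-0.0,0.05],[-0.0025,0.001,0.06,0,0,-0.0,0.05],[-0.0025,0.001,0.08,0,0,-0.0,0.05],[-0.0025,0.001,0.09,0,0,-0.0,0.05],[-0.0025,0.001,0.091,0,0,-0.0,0.05],[-0.0025,0.001,0.091,0,0,0,0.03],[-0.0025,0.001,0.091,0,0,0,0.02],[-0.0025,0.001,0.091,0,0,0,0.0],[-0.0025,0.001,0.091,0,0,0,0.0],[-0.0025,0.001,0.091,0,0,0,0.0]], "grip_force": 50}}

```text
t: 11.15
ee_pos: [0.5443, -0.1827, 0.0078]
eef_rot: [0.84, 0.543, -0.001, -0.0]
force: [0.2, -0.4, 9.8]
gripper_width: 0.0138
grasp_force: 38.1
```

{"name": "move_arm", "arguments": {"deltas": [[0,0,0,0,0,0,0.0],[0,0,0,0,0,0,0.0],[0,0,-0.005,0,0,0,0.0],[0,0,-0.015,0,0,0,0.0],[0,0,-0.03,0,0,0,0.0],[0,0,-0.03,0,0,0,0.0]]}}

```text
t: 11.75
ee_pos: [0.5463, -0.1832, 0.04]
eef_rot: [0.84, 0.543, 0.001, 0.001]
force: [0.6, 0.8, -6.7]
gripper_width: 0.0138
grasp_force: 50.0
```

Run:
```python
from h import *
st=r.state();a=R.from_quat(st["eef_rot"]).as_matrix();print(a[:,0],a[:,2],st["joint_positions"],np.arctan2(a[1,0],a[0,0]),st["ft_torque"],st["grasp_force"])
```

```text
[4.10560992e-01 9.11833103e-01 2.52688818e-04] [ 0.00287032 -0.00101527 -0.99999537] [ 0.76232261  0.62909505 -0.64464193  1.84503246  0.49945668  0.83155953
 -0.55803653] 1.1477271002151057 [-0.0277242  -0.09322423  0.01594477] 49.99666213989258
```

{"name": "move_arm", "arguments": {"deltas": [[0,0,-0.02,0,0,0,0.0],[0,0,-0.05,0,0,0.03,0.0],[0,0,-0.08,0,0,0.08,0.0],[0,0,-0.105,0,0,0.15,0.0],[0,0,-0.12,0,0,0.23,0.0],[0,0,-0.125,0,0,0.32,0.0],[0,0,-0.125,0,0,0.41,0.0],[0,0,-0.125,0,0,0.5,0.0],[0,0,-0.125,0,0,0.57,0.0],[0,0,-0.125,0,0,0.6,0.0]]}}

```text
t: 12.75
ee_pos: [0.5449, -0.1829, 0.1627]
eef_rot: [0.963, 0.269, 0.0, 0.0]
force: [-0.0, 0.8, -6.3]
gripper_width: 0.0135
grasp_force: 50.0
```

Run:
```python
from h import *
st=r.state();a=R.from_quat(st["eef_rot"]).as_matrix();print(a[:,0],st["joint_positions"],np.arctan2(a[1,0],a[0,0]),a.T@(np.array([.4773,.212,.165])-st["ee_pos"]))
```

```text
[ 8.54743988e-01  5.19049817e-01 -4.11279119e-05] [ 0.74519669  0.43689916 -0.60764267  1.76829119  0.28660108  1.02573603
 -0.9937221 ] 0.5457389179938468 [ 0.14712591 -0.37261038 -0.00238225]
```

{"name": "move_arm", "arguments": {"deltas": [[0.006,-0.015,0,0,0,0.03,0.0],[0.019,-0.047,0,0,0,0.09,0.0],[0.034,-0.087,0,0,0,0.16,0.0],[0.05,-0.127,0,0,0,0.23,0.0],[0.066,-0.167,0,0,0,0.3,0.0],[0.082,-0.207,0,0,0,0.38,0.0],[0.097,-0.247,0,0,0,0.45,0.0],[0.113,-0.287,0,0,0,0.52,0.0],[0.129,-0.327,0,0,0,0.59,0.0],[0.139,-0.353,0,0,0,0.64,0.0]]}}

```text
t: 13.75
ee_pos: [0.4788, 0.194, 0.1629]
eef_rot: [0.999, -0.046, 0.0, -0.0]
force: [0.4, -0.2, -6.4]
gripper_width: 0.0136
grasp_force: 50.0
```

Run:
```python
from h import *
st=r.state();a=R.from_quat(st["eef_rot"]).as_matrix();print(a[:,0],st["joint_positions"],np.arctan2(a[1,0],a[0,0]),a.T@(np.array([.4773,.212,.165])-st["ee_pos"]))
```

```text
[ 9.95831865e-01 -9.12074126e-02  3.22155564e-04] [ 0.09981086  0.33574699 -0.64879144  1.90792492  0.24216074  0.97549928
 -2.32115517] -0.09133434905748329 [-0.00313849 -0.01779097 -0.00206656]
```

{"name": "move_arm", "arguments": {"deltas": [[0,0,0,0,0,0.03,0.0],[0,0,0,0,0,0.03,0.0],[0,0,0,0,0,0.03,0.0]]}}

```text
t: 14.05
ee_pos: [0.48, 0.1899, 0.1625]
eef_rot: [0.998, -0.061, -0.0, 0.0]
force: [1.0, -0.6, -6.9]
gripper_width: 0.0139
grasp_force: 50.0
```

Run:
```python
from h import *
import pickle
st=r.state(); im=optics.get_image("wrist"); pickle.dump((st,im),open("w6.pkl","wb"));print(st["ee_pos"])
```

```text
[0.48003975 0.18992626 0.16253996]
```

{"name": "move_arm", "arguments": {"deltas": [[-0.001,-0.006,0.005,0,0,0,0.0],[-0.003,-0.014,0.015,0,0,0,0.0],[-0.003,-0.018,0.025,0,0,0,0.0],[-0.003,-0.018,0.035,0,0,0,0.0],[-0.003,-0.018,0.04,0,0,0,0.0],[-0.003,-0.018,0.04,0,0,0,0.0],[-0.003,-0.018,0.04,0,0,0,0.0]]}}

```text
t: 14.8
ee_pos: [0.4791, 0.2089, 0.1226]
eef_rot: [0.998, -0.061, -0.0, -0.0]
force: [0.0, 0.4, -6.3]
gripper_width: 0.0136
grasp_force: 50.0
```

Run:
```python
from h import *
import pickle
st=r.state(); im=optics.get_image("wrist"); pickle.dump((st,im),open("w7.pkl","wb"));a=R.from_quat(st["eef_rot"]).as_matrix();print(st["ee_pos"],np.arctan2(a[1,0],a[0,0]),a[:,2],st["joint_positions"])
i6=pickle.load(open("w6.pkl","rb"))[1]
z=lambda i,x0,y0,x1,y1:i[y0:y1,x0:x1]
save(np.hstack([z(i6,220,0,460,300),z(im,220,0,460,300)]),"pics/fin.png",None,1.65)
```

```text
[0.47913447 0.2089433  0.12261288] -0.12232765769349604 [-1.63522979e-04  3.61544238e-05 -9.99999986e-01] [ 0.0422498   0.40190515 -0.62254427  1.92784067  0.29461689  0.90291264
 -2.42043485]
```

View pics/fin.png

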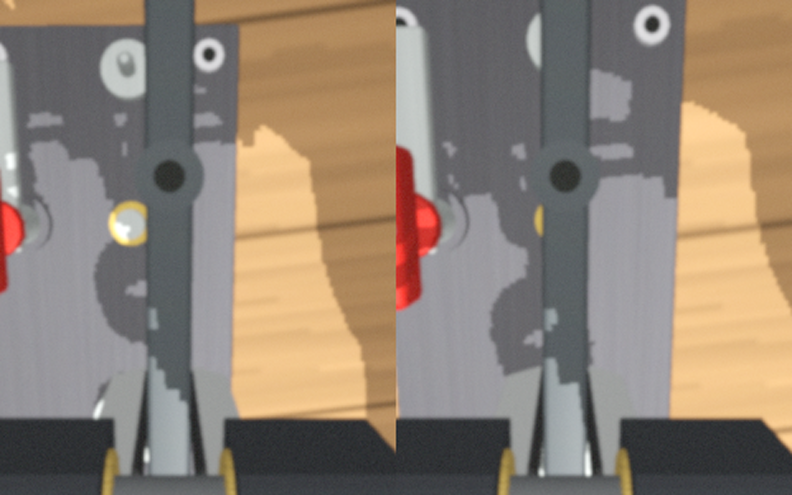

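Left is the view 18 mm short of the place and higher; right is the current pose. The web runs straight up the image (lug at (169,176)), with the pin at (124,63) and stud at (130,223) in the left panel. I'll measure level and lateral alignment from the web edges.

```bash
cat > m.py <<'E'
from h import *
import pickle
def web(i):
    st,im=pickle.load(open(f"w{i}.pkl","rb")); g=cv2.GaussianBlur(cv2.cvtColor(np.asarray(im),cv2.COLOR_RGB2LAB),(0,0),1).astype(float)
    c=optics.calibration("wrist");K=np.array(c["mtx"]);H=np.array(c["hand_eye"])
    d=np.abs(np.diff(g,axis=1)).sum(2); out=[]
    def pk(row,a,b):
        s=row[a:b];k=a+int(s.argmax());w=row[k-2:k+3]; return (w*np.arange(k-2,k+3)).sum()/w.sum()+.5
    for v in range(3,225,6):
        l,rr=pk(d[v],300,320),pk(d[v],325,346)
        D=331.48*.014/(rr-l); cc=np.linalg.inv(K)@[(l+rr)/2,v,1]*D; T=H[:3,:3]@cc+H[:3,3]
        out.append((v,l,rr,rr-l,*T*1000))
    return np.array(out)
E
python3 - <<'E'
from m import *
np.set_printoptions(suppress=True,linewidth=150,precision=1)
for i in(5,6,7):
    o=web(i); 
    print(i);print(o[::2] if i!=6 else o)
E
```

```text
5
[[  3.  308.8 338.6  29.7 120.7   1.2  -5.8]
 [ 15.  316.4 331.3  14.9 163.3   1.9 162.9]
 [ 27.  307.5 339.6  32.1 106.5   1.1 -20.7]
 [ 39.  310.3 336.8  26.5 108.7   1.3  10.9]
 [ 51.  313.7 333.4  19.7 114.9   1.4  74.1]
 [ 63.  313.7 333.4  19.7 106.7   1.4  72.3]
 [ 75.  313.7 344.2  30.5  87.1   3.6 -17.6]
 [ 87.  313.6 333.1  19.5  90.4   1.3  71.7]
 [ 99.  313.7 332.7  19.   82.3   1.2  75.5]
 [111.  311.5 334.6  23.1  72.5   1.1  29.2]
 [123.  310.7 335.   24.3  65.4   0.9  17. ]
 [135.  313.7 332.   18.3  56.1   1.   79.7]
 [147.  313.6 331.9  18.3  47.1   0.9  77.9]
 [159.  313.6 331.8  18.2  38.    0.9  77.1]
 [171.  313.6 331.7  18.1  28.8   0.9  76.2]
 [183.  313.7 331.6  17.9  19.3   0.8  76.6]
 [195.  313.7 331.6  17.8   9.9   0.9  75.7]
 [207.  313.7 331.4  17.7   0.2   0.8  75.8]
 [219.  313.8 331.2  17.4 -10.1   0.7  76.8]]
6
[[  3.  306.7 337.8  31.1 118.3   0.5 -13.3]
 [  9.  307.1 337.6  30.5 116.7   0.6 -10.5]
 [ 15.  306.7 338.2  31.5 112.5   0.7 -16.7]
 [ 21.  305.9 338.5  32.7 108.3   0.6 -23. ]
 [ 27.  306.5 338.5  32.  106.7   0.7 -20.2]
 [ 33.  307.3 3
[... 1583 characters left out ...]
 30.3 103.5   0.8 -12.7]
 [ 51.  306.3 337.5  31.2  97.2   0.4 -18.6]
 [ 63.  306.6 337.4  30.8  92.2   0.5 -17.9]
 [ 75.  306.6 337.8  31.2  86.6   0.5 -21.3]
 [ 87.  306.5 337.8  31.4  81.3   0.5 -23.2]
 [ 99.  315.7 327.7  11.9  91.6  -0.2 226. ]
 [111.  313.7 342.7  28.9  71.3   3.5 -12.7]
 [123.  308.4 336.7  28.4  65.6   0.7 -10.7]
 [135.  308.4 336.6  28.3  59.8   0.7 -11.5]
 [147.  307.5 336.4  28.9  54.3   0.4 -16.4]
 [159.  300.  336.   36.1  52.2  -1.  -49.8]
 [171.  307.5 335.9  28.4  42.5   0.3 -16.1]
 [183.  307.6 335.8  28.2  36.6   0.3 -16.5]
 [195.  317.4 335.7  18.3  11.4   3.9  69. ]
 [207.  308.4 336.7  28.3  25.1   0.8 -19.8]
 [219.  316.6 338.3  21.7   4.9   4.   27.1]]
```

Run:
```python
from h import *
import pickle
def ell(i,x0,y0,x1,y1,amin,amax,z):
    st,im=pickle.load(open(f"w{i}.pkl","rb")); g=np.asarray(im)[y0:y1,x0:x1].min(2)
    g=cv2.resize(g,None,fx=4,fy=4,interpolation=cv2.INTER_CUBIC); t=cv2.threshold(g,0,255,cv2.THRESH_OTSU)
    for c in cv2.findContours(t[1],cv2.RETR_EXTERNAL,cv2.CHAIN_APPROX_NONE)[0]:
        c=cv2.convexHull(c); a=cv2.contourArea(c)/16
        if amin<a<amax:
            e=cv2.fitEllipse(c);p=((e[0][0]-1.5)/4+x0,(e[0][1]-1.5)/4+y0); print(i,np.round(p,1),np.round(np.array(e[1])/4,1),onz(cam("wrist",st),p,z).round(4))
print("post seat");ell(4,290,28,352,90,600,2500,.032);ell(1,60,200,130,240,300,3000,.032)
print("pin seat");ell(4,362,180,402,216,150,900,.032);ell(1,70,60,112,100,150,900,.032);ell(2,240,60,280,100,150,900,.032);ell(6,272,15,308,66,200,1600,.032)
c6=cam("wrist",pickle.load(open("w6.pkl","rb"))[0]);print("nose6",onz(c6,(295.2,38.2),.053), "stud6",onz(c6,(220+130/1.65,223/1.65),.041))
st=pickle.load(open("w6.pkl","rb"))[0];print("lug x",onz(c6,(322.4,106.7),.1625+.017),st["ee_pos"])
```

```text
post seat
4 [320.6  59.5] [40.4 42.9] [0.4134 0.22   0.032 ]
1 [ 94.2 229.1] [34.3 39. ] [0.4164 0.2187 0.032 ]
pin seat
4 [381.  198.1] [20.9 21.4] [0.6115 0.1967 0.032 ]
1 [87.9 80.4] [22.6 27.3] [0.6155 0.1961 0.032 ]
2 [259.4  81.3] [23.  24.5] [0.6153 0.1952 0.032 ]
6 [296.2  41.2] [31.7 36.6] [0.6153 0.1954 0.032 ]
nose6 [0.61291164 0.19498297 0.053     ] stud6 [0.53637702 0.20350027 0.041     ]
lug x [0.55253177 0.1804075  0.1795    ] [0.48003975 0.18992626 0.16253996]
```

{"name": "move_arm", "arguments": {"deltas": [[-0.001,-0.001,0.003,0,0,-0.004,0.0],[-0.002,-0.002,0.009,0,0,-0.008,0.0],[-0.003,-0.0027,0.016,0,0,-0.008,0.0],[-0.003,-0.0027,0.022,0,0,-0.008,0.0],[-0.003,-0.0027,0.0255,0,0,-0.008,0.0],[-0.003,-0.0027,0.0265,0,0,-0.008,0.0],[-0.003,-0.0027,0.0265,0,0,-0.008,0.0],[-0.003,-0.0027,0.0265,0,0,-0.008,0.0],[-0.003,-0.0027,0.0265,0,0,-0.008,0.0],[-0.003,-0.0027,0.0265,0,0,-0.008,0.0]]}}

```text
t: 15.85
ee_pos: [0.4765, 0.2121, 0.0963]
eef_rot: [0.998, -0.057, 0.0, -0.0]
force: [-0.4, -0.4, -5.8]
gripper_width: 0.0137
grasp_force: 50.0
```

Run:
```python
from h import *
st=r.state();a=R.from_quat(st["eef_rot"]).as_matrix();print(st["ee_pos"],np.arctan2(a[1,0],a[0,0]),a[:,2],a.T@(np.array([.4765,.2119,.096])-st["ee_pos"]),np.abs(st["joint_velocities"]).max(),st["force"])
```

```text
[0.47651267 0.21210385 0.09625388] -0.11423061029767827 [ 2.45067927e-04  1.36106038e-04 -9.99999961e-01] [1.05857616e-05 2.04006338e-04 2.53853749e-04] 0.0019991859192722058 [-0.41544871 -0.35581457 -5.79190345]
```

{"name": "move_arm", "arguments": {"deltas": [[0,0,0,0,0,0,0],[0,0,0,0,0,0,0],[0,0,0,0,0,0,0],[0,0,0,0,0,0,0],[0,0,0,0,0,0,0]]}}

```text
t: 16.35
ee_pos: [0.4764, 0.2121, 0.0961]
eef_rot: [0.998, -0.057, -0.0, -0.0]
force: [-0.3, -0.8, -7.3]
gripper_width: 0.0136
grasp_force: 50.0
```

```bash
python3 -c "
from h import *
st=r.state();print(st['ee_pos'],st['gripper_width']);print(r.sign_off())"
```

```text
[0.47641296 0.21210562 0.09610599] 0.013565509892946841
the job is handed in; nothing more can be done
None
```

The job is handed in at 16.35 s: the clamp is open at its stop and the tension arm is held level and still, boss over the post and eye over the pin, about 3 cm above the post by measurement, though I took no picture of the final pose.

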